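# Sieve the brass pellets out of the milling media

### The arm

A 6-joint arm with a two-finger parallel gripper is mounted at the origin on the work surface. World frame = base frame: x ahead of the robot, y to its left, z up, the work surface at z = 0. Lengths are in mm, angles in rad, forces in N, time in s.
With the tool pointing down it reaches from about 225 to 875 mm from the base axis. Payload 3.4 kg.
Tool frame: the origin (TCP) lies between the finger pads; the fingertips stand 25 mm ahead of it and the grasp point (between the pads) lies 6 mm ahead of it; z points along the fingers, y is the line along which they close (so a half turn about z gives the same grasp; the last joint's range is limited). The gripper opens to 85 mm and grips with 20 to 120 N. Pads are 22 mm wide; open, the fingers measure 114 mm over their backs; the gripper's body (76 mm by 85 mm) begins 54 mm behind the grasp point. The pads swing forward as they close: fully open they stand 13 mm farther back than shut.
Start: joints at [-1.34, 0.276, 1.505, -0, 1.361, -0.121], TCP at [198.138, -539.816, 256.328] pointing down, gripper open.
Joint ranges: [-2.89, 2.89], [-0.75, 2.08], [0.22, 2.7], [-1.18, 4.32], [0.11, 2.71], [-2.7, 2.7]. Speed limits (rad/s): [2.57, 2.57, 3.14, 3.14, 3.14, 3.14].

### API

Orientations are given as [roll, pitch, yaw] about the fixed x, y, z axes, in that order (R = Rz(yaw) Ry(pitch) Rx(roll)).
In Python, from cell import state, cams, robot gives the robot as it stands.
- The arm moves only by the tool carry_out, never from a script. Its argument "moves" is a list that holds one entry, the list of rows, each a list of 5 numbers: the shift along the tool's x, y, z in m, then the turn about the tool's z in degrees, then the opening in per cent of the stroke, from 0 (shut) to 100 (fully open). In form: [[[x, y, z, roll, grip], ...]]. A call has 1 to 8 rows; each row shifts and turns the commanded pose from where the row before left it, along the tool's axes as they then stand; what a row does not reach is not made up. A row lasts 1/10 s, in which the tool goes at most 50 mm and 8.59 degrees, less where a joint would pass 70% of its speed; a pose out of reach is approached as far as the arm can. A call with a gripper value outside its range is refused whole. The fingers move at their own pace and stop on an object; the grip force is fixed at half the most. Time passes only in rows, so rows that do not move let the fingers close. It gives the time, the measured TCP pose, the force, the opening and the grip force at its end, in the units of the state.
- state(): the state, without advancing time (a new reading comes with each control period).
- cams.camera(name): name is "scene" or "side" or "wrist"; returns (picture, depth): 480x640x3 uint8, blue, green, red; 480x640 float32, mm along the optical axis (not along the pixel's ray), 0 where there is no reading.
- cams.camera_info(name): a dict with "K" (3x3 intrinsics, pixels), "dist" ([k1, k2, p1, p2, k3] as OpenCV has them; the pictures are not rectified), "extrinsics" (4x4, takes a point from camera to world coordinates). Camera axes: x right, y down, z forward; pixel columns grow to the right and rows downward; lengths in mm; the calibration is good to about 2 mm. A picture is of the moment at which its call begins: read the wrist's pose just before it. camera_info takes no time and is no camera call; for the wrist camera it gives the pose at the moment of the call.
- robot.hand_in(): hands the job in; it is judged then, once.
Trained networks look in the newest picture that a camera, given by its name, has taken for a name from the list of things; names that differ only in an ending like _2 or _b are one class to them, and where a whole thing is asked for, a point or a joint stands for the part that bears it (a point fixed in the world has none). Each returns a list of dicts, best first, with "score" (0 to 1); they miss things now and then, are a little off and sometimes report something else, mostly with a low value. They report only what shows in the picture. A call takes as long as a camera call. They do not tell look-alikes from the thing itself.
- cams.find_in(camera, thing): "pixel" ([column, row] in pixels, amid what is visible of it).
- cams.regions_of(camera, thing): "pixels" (480x640 bool, what is visible of it) and "pixel" ([column, row] in pixels, amid what is visible of it).
The state is a dict: "time": time; "joint_positions": joint angles; "qd": joint speeds; "joint_efforts": joint torques, N m; "eef_pos": TCP position; "tcp_rot": TCP orientation; "ft_force": force on the tool from outside, world axes, zero at the start; "wrist_torque": the same for the moment, N m; "finger_gap": opening from 0.0 (shut) to 1.0 (fully open); "grip_force": force on a finger pad.
Only numpy, scipy, OpenCV 4.12 (cv2) and the standard library are available. Lean on these libraries where they do the work, as an engineer would, in place of code of your own. Each camera call takes 0.05 s, during which the arm holds its last target. There are 200 camera calls.

### The job

Lift the sieve by its blue handle off the grey pad and rest it, lightly pressed, on the sprung rails over the white collecting pan; there without letting go shake it side to side along the rails, keeping it on them and without pressing or banging hard, until all four small brass pellets have fallen into the pan. Then set the sieve, with the three large white slugs still in it, down gently and level inside the blue tray and let go, without spilling anything or disturbing the tube rack, the beaker or the bottle.

Things in the scene. Friction and masses are not known exactly. Their poses are not given: they have to be found in the camera images.
- sieve_grip (a point): Handle centre of a loose steel basket sieve (0.35 kg, loaded about 0.58). Axes: x along the handle, y across it (grip across y; shake along y), z up. Blue handle bar 114 (x) x 14 (y) x 20 (z) mm on a post at each end, its centre 100 mm above the sieve's underside, above its middle. Things in it slide on its floor under a brisk jerk, stay put when carried smoothly. Either half turn is alike.
- sieve_floor (a point): Middle of the sieve's floor, 16 mm above its underside, 84 below the handle centre. Sieve 118 (x) x 151 (y) mm outside, walls 45 high, 4 thick. Floor: four flat bars along x, 12 wide, at y = -46.5, -15.5, 15.5, 46.5 mm, open slots of 19 mm between. At the foot of the walls at x = +-57 an outward runner along y, 5 thick, 134 mm over both, 151 long.
- station: Fixed sieving station, origin amid its foot on the bench, z up, rails along y. Rail tops lie flat from x = 57 to 73 mm either side, outer lips 10 high at x = +-73: the sieve's runners have 6 mm play each way. Rubber end bars stop it 37 mm from the middle. Rail tops stand 80 to 100 mm above the bench: the stiff height setting is not measured, feel for it. Rails give on springs, about 6 N per mm, 8 mm.
- pan_in (a point): Middle of the inner floor of the station's white collecting pan, 5 mm above the bench. Pan 134 (x) x 224 (y) mm outside, 5 mm walls, 60 high, between and below the rails.
- pad: Fixed grey pad, 170 (x) x 190 (y) x 8 mm thick, on which the sieve stands at the start; origin at the middle of its underside.
- tray: Fixed blue tray, 176 (x) x 196 (y) mm outside, walls 5 thick and 22 high; inner floor 6 mm above the bench, inside 166 x 186 mm; origin at the middle of its underside. The sieve goes in with its x axis along the tray's x axis (either way round).
- rack: Bystander: loose white rack of six sample tubes with grey tops, 74 x 108 x 102 mm high; origin at the middle of its underside.
- beaker: Bystander: loose glass beaker, 64 mm across, 85 high; origin at the middle of its underside.
- bottle: Bystander: loose white bottle with blue cap, 48 mm across, 110 high; origin at the middle of its underside.
- pellet0_center (a point): Centre of a small brass-coloured pellet: cylinder 14 mm across, 9 high, 12 g, starts flat on a floor bar of the sieve; it fits through the slots.
- pellet1_center (a point): Centre of a small brass-coloured pellet: cylinder 14 mm across, 9 high, 12 g, starts flat on a floor bar of the sieve; it fits through the slots.
- pellet2_center (a point): Centre of a small brass-coloured pellet: cylinder 14 mm across, 9 high, 12 g, starts flat on a floor bar of the sieve; it fits through the slots.
- pellet3_center (a point): Centre of a small brass-coloured pellet: cylinder 14 mm across, 9 high, 12 g, starts flat on a floor bar of the sieve; it fits through the slots.
- slug0_center (a point): Centre of a large white ceramic slug: cylinder 30 mm across, 24 high, 60 g, starts upright on the floor bars of the sieve; too big for the slots.
- slug1_center (a point): Centre of a large white ceramic slug: cylinder 30 mm across, 24 high, 60 g, starts upright on the floor bars of the sieve; too big for the slots.
- slug2_center (a point): Centre of a large white ceramic slug: cylinder 30 mm across, 24 high, 60 g, starts upright on the floor bars of the sieve; too big for the slots.
There are look-alikes about, which are no part of the job. What is shaped like the part that bears slug0_center but brown or green is not meant. Leave any turquoise look-alike of the part that bears sieve_grip alone.

How it is judged:
By the outcome, as a careful person would: the job done as asked, in the order asked, and still so for the second after the job is handed in, with the robot touching nothing.
It also fails if it takes over 67 s, if anything falls off the work surface, if the arm or the gripper's body presses on something with over 40 N, if the wrist force passes 120 N, or if a joint passes its speed limit or range.

## Working session

There is one attempt and no reset: what is moved stays moved. The work goes in short steps, Python scripts to look and compute and a tool call to move; the robot and the scene stay as the last step left them, time stands still between calls to the robot, and variables do not carry over. Pictures are saved under pics/ and viewed, at most 10 in all, crops included, and the job is handed in when it is done.

Besides the shell and the picture viewer there is one more tool, called by a JSON object that holds its "api" and its "payload", one argument or row to a line. carry_out: Moves the arm, as the interface text tells. Its arguments: {"type":"object","properties":{"moves":{"type":"array","items":{"type":"array","items":{"type":"array","items":{"type":"number"}}}}},"required":["moves"]}

```bash
mkdir -p pics; ls; cat > h.py <<'E'
import numpy as np, cv2
from cell import state, cams, robot
def pts(cam, depth, px):
    i=cams.camera_info(cam);K=np.array(i["K"],float);d=np.array(i["dist"],float);T=np.array(i["extrinsics"])
    px=np.atleast_2d(np.array(px,float))
    n=cv2.undistortPoints(px[:,None,:],K,d)[:,0]
    z=depth[px[:,1].round().astype(int),px[:,0].round().astype(int)]
    P=np.c_[n*z[:,None],z]
    return P@T[:3,:3].T+T[:3,3]
def mask_pts(cam,depth,m):
    r,c=np.nonzero(m&(depth>0)); return pts(cam,depth,np.c_[c,r])
E
python3 - <<'E'
from h import *
s=state();print(s)
for c in ["scene","side"]:
    im,d=cams.camera(c);cv2.imwrite(f"pics/{c}0.png",im);np.save(f"{c}0.npy",d)
    for t in ["sieve_grip","station","pad","tray","rack","beaker","bottle","slug0_center","pellet0_center","pan_in"]:
        for r in cams.regions_of(c,t)[:6]:
            P=mask_pts(c,d,r["pixels"])
            col=im[r["pixels"]].mean(0).astype(int)
            print(c,t,round(r["score"],2),np.round(r["pixel"]),r["pixels"].sum(),np.median(P,0).round() if len(P) else None,col)
E
```

```text
pics
{'time': 0.0, 'joint_positions': array([-1.34000708e+00,  2.76594311e-01,  1.50616308e+00, -1.36999607e-06,
        1.36068389e+00, -1.20978647e-01]), 'qd': array([ 0.00016148,  0.00074929, -0.00089194, -0.00033876, -0.00041507,
       -0.00174886]), 'joint_efforts': array([ 2.38640183e-03, -4.16762209e+01, -2.45803231e+01,  9.80895288e-05,
        1.08137535e-02, -2.19918121e-05]), 'eef_pos': array([ 198.01342471, -539.30485232,  255.42812214]), 'tcp_rot': array([-3.13975737e+00, -2.21770226e-04,  3.51767980e-01]), 'ft_force': array([-0.6685074 , -0.45013457,  0.40204156]), 'wrist_torque': array([-0.00786942, -0.03006042,  0.00240821]), 'grip_force': 0.0, 'finger_gap': 1.0031648722049213}
scene sieve_grip 0.83 [471. 209.] 2179 [213. 333.  27.] [98 90 42]
scene sieve_grip 0.6 [453. 301.] 2799 [543. 315.  40.] [115 110 106]
scene station 0.87 [316. 268.] 9002 [544.   0.  40.] [160 165 170]
scene pad 0.59 [426. 306.] 1889 [532. 271.   9.] [127 134 133]
scene tray 0.86 [208. 228.] 4386 [ 509. -312.    8.] [129  66  46]
scene tray 0.26 [312. 268.] 9134 [544.  -1.  41.] [159 164 169]
[... 970 characters left out ...]
[ 493. -336.    5.] [152  90  72]
side rack 0.94 [196. 311.] 2508 [730. 199.  71.] [174 182 186]
side rack 0.43 [298. 355.] 47 [536. 274.  31.] [106 178 207]
side beaker 0.97 [230. 233.] 810 [ 748. -141.   58.] [151 154 141]
side bottle 0.62 [188. 355.] 1373 [721. 314.  58.] [177 174 175]
side slug0_center 0.88 [394. 373.] 324 [366. 302.  22.] [ 51  74 111]
side slug0_center 0.74 [316. 354.] 261 [501. 279.  45.] [214 218 222]
side slug0_center 0.65 [396. 351.] 277 [361. 242.  21.] [ 80 146  65]
side pellet0_center 0.55 [298. 356.] 58 [536. 273.  30.] [107 175 201]
side pan_in 0.98 [298. 275.] 6614 [560.  39.  44.] [169 174 177]
side pan_in 0.57 [305. 371.] 4406 [519. 326.  33.] [139 128 119]
```

View pics/scene0.png

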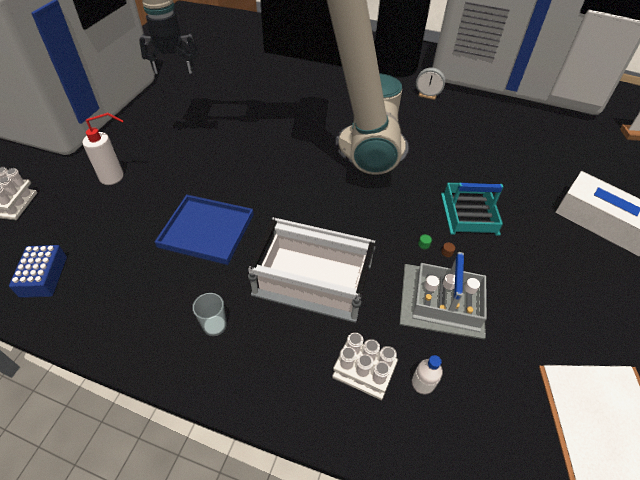

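View pics/side0.png

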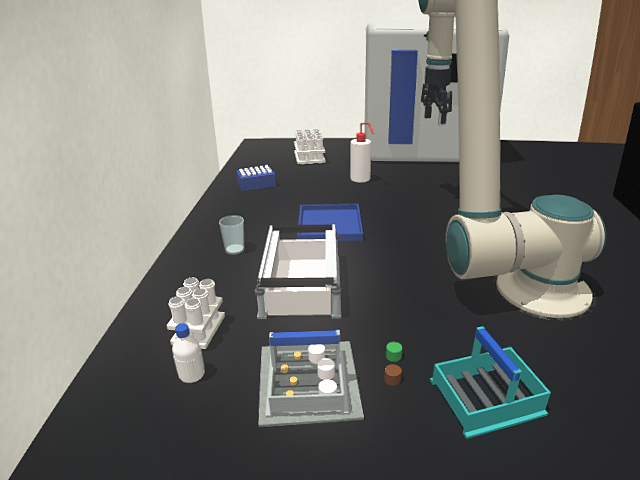

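The real sieve is the grey one (scene (453,295), blue handle at (459,273); side (305,379)). The look-alikes are the turquoise sieve (scene (470,208)) and the green and brown slugs ((426,242), (449,250)). Next I'll fit the poses from the point clouds.

```bash
cat > fit.py <<'E'
from h import *
def rect(P,name):
    P=P.astype(np.float32)
    (c,wh,a)=cv2.minAreaRect(P[:,:2]); print(name,len(P),"c",np.round(c,1),"wh",np.round(wh,1),"a",round(a,2),"z",np.percentile(P[:,2],[2,50,98]).round(1))
def trim(P):
    for k in range(3):
        lo,hi=np.percentile(P[:,k],[1,99]); P=P[(P[:,k]>=lo)&(P[:,k]<=hi)]
    return P
E
python3 - <<'E'
from fit import *
A=[]
for c in ["scene","side"]:
    im=cv2.imread(f"pics/{c}0.png");d=np.load(f"{c}0.npy")
    hsv=cv2.cvtColor(im,cv2.COLOR_BGR2HSV)
    P=mask_pts(c,d,np.ones((480,640),bool)); r,cc=np.nonzero(d>0); col=hsv[r,cc]
    A.append(P)
    blue=(col[:,0]>105)&(col[:,0]<128)&(col[:,1]>120)
    near=lambda x,y,R:(abs(P[:,0]-x)<R)&(abs(P[:,1]-y)<R)
    rect(trim(P[blue&near(530,310,120)&(P[:,2]>85)&(P[:,2]<125)]),c+" handle")
    rect(trim(P[blue&near(505,-312,150)&(P[:,2]<40)&(P[:,2]>-5)]),c+" tray")
    m=near(545,0,190)&(P[:,2]>60)&(P[:,2]<140)
    print(np.histogram(P[m][:,2],np.arange(60,140,4)))
    rect(trim(P[m]),c+" station hi")
    m=near(530,310,140)&(P[:,2]>4)&(P[:,2]<12)
    rect(trim(P[m]),c+" pad")
    m=near(530,310,140)&(P[:,2]>46)&(P[:,2]<58); rect(trim(P[m]),c+" sieve rim")
# heightmap picture of station, 2mm/px
P=np.vstack(A); H=np.zeros((200,200))
m=(abs(P[:,0]-545)<150)&(abs(P[:,1])<200)&(P[:,2]>0)&(P[:,2]<140)
q=P[m]; H=np.zeros((300,400))
for p in q[np.argsort(q[:,2])]:
    H[int(p[0]-395),int(p[1]+200)]=p[2]
H=cv2.dilate(H,np.ones((2,2)))
cv2.imwrite("pics/H.png",cv2.resize(cv2.applyColorMap(np.clip(H*2,0,255).astype(np.uint8),cv2.COLORMAP_JET),(800,600),interpolation=0))
E
```

```text
Traceback (most recent call last):
  File "fit.py", line 4, in rect
    (c,wh,a)=cv2.minAreaRect(P[:,:2]); print(name,len(P),"c",np.round(c,1),"wh",np.round(wh,1),"a",round(a,2),"z",np.percentile(P[:,2],[2,50,98]).round(1))
             ~~~~~~~~~~~~~~~^^^^^^^^^
cv2.error: OpenCV(4.12.0) /io/opencv/modules/imgproc/src/convhull.cpp:143: error: (-215:Assertion failed) total >= 0 && (depth == CV_32F || depth == CV_32S) in function 'convexHull'
```

```bash
sed -i 's/cv2.minAreaRect(P\[:,:2\])/cv2.minAreaRect(np.ascontiguousarray(P[:,:2]))/' fit.py
python3 - <<'E'
from fit import *
A=[]
for c in ["scene","side"]:
    im=cv2.imread(f"pics/{c}0.png");d=np.load(f"{c}0.npy")
    hsv=cv2.cvtColor(im,cv2.COLOR_BGR2HSV)
    P=mask_pts(c,d,np.ones((480,640),bool)); r,cc=np.nonzero(d>0); col=hsv[r,cc]
    A.append(P)
    blue=(col[:,0]>105)&(col[:,0]<128)&(col[:,1]>120)
    near=lambda x,y,R:(abs(P[:,0]-x)<R)&(abs(P[:,1]-y)<R)
    rect(trim(P[blue&near(530,310,120)&(P[:,2]>85)&(P[:,2]<125)]),c+" handle")
    rect(trim(P[blue&near(505,-312,150)&(P[:,2]<40)&(P[:,2]>-5)]),c+" tray")
    m=near(545,0,190)&(P[:,2]>60)&(P[:,2]<140)
    print(np.histogram(P[m][:,2],np.arange(60,140,4))[0])
    rect(trim(P[m]),c+" station hi")
    m=near(530,310,140)&(P[:,2]>4)&(P[:,2]<12)
    rect(trim(P[m]),c+" pad")
    m=near(530,310,140)&(P[:,2]>46)&(P[:,2]<58); rect(trim(P[m]),c+" sieve rim")
P=np.vstack(A)
m=(abs(P[:,0]-545)<149)&(abs(P[:,1])<199)&(P[:,2]>0)&(P[:,2]<140)
q=P[m]; H=np.zeros((300,400))
for p in q[np.argsort(q[:,2])]:
    H[int(p[0]-395),int(p[1]+200)]=p[2]
H=cv2.dilate(H,np.ones((2,2)))
cv2.imwrite("pics/H.png",cv2.resize(cv2.applyColorMap(np.clip(H*2,0,255).astype(np.uint8),cv2.COLORMAP_JET),(800,600),interpolation=0))
E
```

```text
scene handle 295 c [515.6 316.7] wh [107.6  14.3] a 5.84 z [105.2 118.  121. ]
scene tray 4153 c [ 506.2 -311.1] wh [181.2 197.8] a 2.48 z [ 3.7  7.6 23.8]
[ 191  145  177  159  184  339 1032  320  777  632  121    0    0    0
    0    0    0    0    0]
scene station hi 3835 c [603.5   0.8] wh [355.7 259.5] a 89.99 z [62.1 87.  99.2]
scene pad 2120 c [531.1 309.3] wh [211.6 201.4] a 89.86 z [ 4.9  8.5 11.5]
scene sieve rim 910 c [513.3 316.2] wh [122.  153.5] a 5.29 z [46.4 50.6 55.9]
side handle 825 c [515.8 316.9] wh [107.1  16.3] a 5.81 z [100.4 113.1 118.4]
side tray 1426 c [ 508.6 -313.9] wh [175.1 201.7] a 1.64 z [ 2.   4.9 21.2]
[131 101 114  61 154 717 471 312 732 119  50   0   0   0   0   0   0   0
   0]
side station hi 2784 c [601.5  18.6] wh [337.4 262.7] a 89.97 z [61.8 85.  98.6]
side pad 3281 c [514.3 306.2] wh [170.2 191.2] a 8.14 z [ 4.9  7.2 11. ]
side sieve rim 884 c [513.8 328.2] wh [118.1 130. ] a 3.93 z [46.1 48.6 53.9]
```

View pics/H.png

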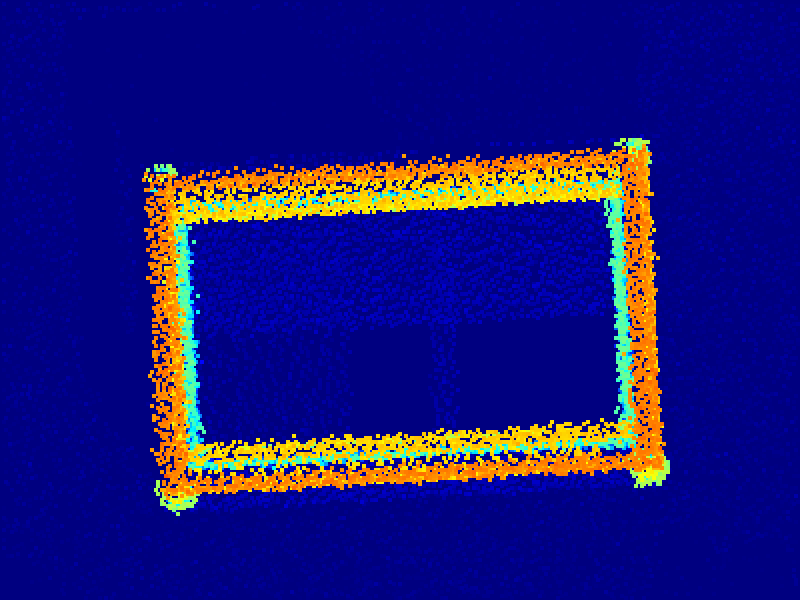

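```bash
python3 - <<'E'
from fit import *
from scipy.optimize import minimize
A=[]
for c in ["scene","side"]:
    d=np.load(f"{c}0.npy"); P=mask_pts(c,d,np.ones((480,640),bool))
    q=P[(abs(P[:,0]-552)<110)&(abs(P[:,1])<150)&(P[:,2]<110)&(P[:,2]>3)]
    hi=q[(q[:,2]>91)]
    rect(trim(hi),c+" top")
    hi2=q[(q[:,2]>40)]
    # yaw: maximize sharpness of histogram of u for lips
    best=max(np.arange(0,8,.1),key=lambda a:(np.histogram(hi[:,0]*np.cos(np.radians(a))+hi[:,1]*np.sin(np.radians(a)),np.arange(400,700,1.5))[0].astype(float)**2).sum())
    a=np.radians(best);R=np.array([[np.cos(a),np.sin(a)],[-np.sin(a),np.cos(a)]])
    uv=q[:,:2]@R.T; print("yaw",best)
    mid=abs(uv[:,1]-np.median(uv[:,1]))<80
    for b in range(440,670,3):
        s=mid&(uv[:,0]>=b)&(uv[:,0]<b+3)&(q[:,2]>65)
        if s.sum()>3: print(b,s.sum(),np.percentile(q[s,2],[10,50,90]).round(1),end=' | ')
    print()
    s=(q[:,2]>60)&(abs(uv[:,0]-553)<50)
    print("v ends",np.histogram(uv[s,1],np.arange(-180,120,4)))
E
```

```text
scene top 1274 c [554.3   1.1] wh [162.9 250.4] a 3.01 z [91.8 95.6 98.2]
yaw 3.3000000000000003
473 33 [94.3 95.8 97.2] | 476 95 [86.4 95.5 97.3] | 479 215 [85.4 91.4 96.5] | 482 69 [84.5 86.5 92.8] | 485 66 [84.6 86.4 88. ] | 488 70 [84.1 85.9 88.3] | 491 70 [81.1 85.8 87.7] | 494 301 [68.  77.4 86.1] | 497 125 [67.4 77.3 86.5] | 608 18 [83.5 84.4 85.4] | 611 83 [84.1 85.7 87.7] | 614 74 [84.3 85.9 87.3] | 617 84 [84.6 86.  88.1] | 620 6 [86.9 87.6 88.4] | 623 6 [93.  93.8 94.5] | 626 62 [93.9 95.7 96.7] | 629 187 [80.4 92.9 97. ] | 632 257 [80.4 88.6 95.5] | 
v ends (array([ 0,  0,  0,  0,  0,  1, 60, 58, 89, 73, 26,  0,  0,  0,  0,  0,  0,
        0,  0,  0,  0,  0,  0,  0,  0,  0,  0,  0,  0,  0,  0,  0,  0,  0,
        0,  0,  0,  0,  0,  0,  0,  0,  0,  0,  0,  0,  0,  0,  0,  0,  0,
        0,  0,  0,  0,  0,  0,  0,  0,  0,  0,  0,  0,  0, 42, 29, 67, 66,
       51,  0,  0,  0,  0,  0]), array([-180, -176, -172, -168, -164, -160, -156, -152, -148, -144, -140,
       -136, -132, -128, -124, -120, -116, -112, -108, -104, -100,  -96,
        -92,  -88,  -84,  -80,  -76,  -72,  
[... 2119 characters left out ...]
,
         0,   0,   0,   0,   0,   0,   0,   0,   0,   0,   0,   0,   0,
         0,   0,   0,   0,   0,   0,   0,   0,   0,   0,   0,   0,   0,
         6,  39,  50,  61, 255,  89,   1,   0,   0]), array([-180, -176, -172, -168, -164, -160, -156, -152, -148, -144, -140,
       -136, -132, -128, -124, -120, -116, -112, -108, -104, -100,  -96,
        -92,  -88,  -84,  -80,  -76,  -72,  -68,  -64,  -60,  -56,  -52,
        -48,  -44,  -40,  -36,  -32,  -28,  -24,  -20,  -16,  -12,   -8,
         -4,    0,    4,    8,   12,   16,   20,   24,   28,   32,   36,
         40,   44,   48,   52,   56,   60,   64,   68,   72,   76,   80,
         84,   88,   92,   96,  100,  104,  108,  112,  116]))
```

The sieve handle is at (516,317) with its centre at z≈108 and yaw 5.8°. The station is at (555,1), yaw 3.0°, rails at z≈85. The tray is at (507,-312), yaw about 2°. I'll travel to a hover above the sieve and look with the wrist camera.

{"api": "carry_out", "payload": {
  "moves": [
    [[0,0,0,7.2,100],[0,0,0,7.2,100],[0.012,-0.025,0,0,100],[0.018,-0.037,0,0,100],[0.018,-0.037,0,0,100],[0.018,-0.037,0,0,100],[0.018,-0.037,0,0,100],[0.018,-0.037,0,0,100]]
  ]
}}

```text
time: 1.9
eef_pos: [278.9, -319.1, 256.4]
tcp_rot: [3.141, -0.001, 0.1]
ft_force: [0.9, 1.1, 0.6]
finger_gap: 0.999
grip_force: 0.0
```

{"api": "carry_out", "payload": {
  "moves": [
    [[0.018,-0.037,0,0,100],[0.018,-0.037,0,0,100],[0.018,-0.037,0,0,100],[0.018,-0.037,0,0,100],[0.018,-0.037,0,0,100],[0.018,-0.037,0,0,100],[0.018,-0.037,0,0,100],[0.018,-0.037,0,0,100]]
  ]
}}

```text
time: 2.7
eef_pos: [392.5, -10.0, 256.6]
tcp_rot: [3.141, -0.001, 0.101]
ft_force: [0.6, -0.4, -0.3]
finger_gap: 0.999
grip_force: 0.0
```

{"api": "carry_out", "payload": {
  "moves": [
    [[0.018,-0.037,0,0,100],[0.018,-0.037,0,0,100],[0.018,-0.037,0,0,100],[0.018,-0.037,0,0,100],[0.018,-0.037,0,0,100],[0.01,-0.02,0,0,100],[0,0,0,0,100]]
  ]
}}

```text
time: 3.4
eef_pos: [472.1, 205.0, 256.0]
tcp_rot: [-3.141, -0.001, 0.104]
ft_force: [0.3, -0.3, 0.3]
finger_gap: 0.997
grip_force: 0.0
```

{"api": "carry_out", "payload": {
  "moves": [
    [[0.018,-0.036,0,0,100],[0.018,-0.036,0,0,100],[0.018,-0.035,0,0,100],[0,0,0,0,100],[0,0,0,0,100]]
  ]
}}

```text
time: 3.9
eef_pos: [513.8, 313.5, 255.7]
tcp_rot: [3.14, 0.001, 0.101]
ft_force: [0.0, -0.1, -0.2]
finger_gap: 1.003
grip_force: 0.0
```

```bash
python3 - <<'E'
from fit import *
s=state();print(s["eef_pos"],s["tcp_rot"])
i=cams.camera_info("wrist")
im,d=cams.camera("wrist");cv2.imwrite("pics/w1.png",im)
hsv=cv2.cvtColor(im,cv2.COLOR_BGR2HSV)
P=mask_pts("wrist",d,np.ones((480,640),bool)); r,cc=np.nonzero(d>0); col=hsv[r,cc]
blue=(col[:,0]>105)&(col[:,0]<128)&(col[:,1]>120)
near=(abs(P[:,0]-516)<110)&(abs(P[:,1]-317)<110)
rect(trim(P[blue&near&(P[:,2]>112)&(P[:,2]<130)]),"handle top")
rect(trim(P[near&(P[:,2]>46)&(P[:,2]<58)]),"rim")
for t in ["slug0_center","pellet0_center"]:
    for q in cams.find_in("wrist",t): print(t,round(q["score"],2),np.round(q["pixel"]),pts("wrist",d,q["pixel"]).round())
E
```

```text
[513.77929766 313.5395477  255.74196487] [3.13999956e+00 1.45600111e-03 1.01094938e-01]
handle top 2855 c [514.6 314.2] wh [99.8 13.1] a 5.92 z [116.5 118.3 119.6]
rim 5875 c [514.3 314.1] wh [118.8 151.9] a 5.71 z [46.8 51.9 54.5]
slug0_center 0.92 [369. 224.] [[504. 273.  49.]]
slug0_center 0.91 [385. 357.] [[364. 235.  24.]]
slug0_center 0.86 [326. 346.] [[372. 294.  25.]]
pellet0_center 0.75 [381. 184.] [[535. 265.  33.]]
```

View pics/w1.png

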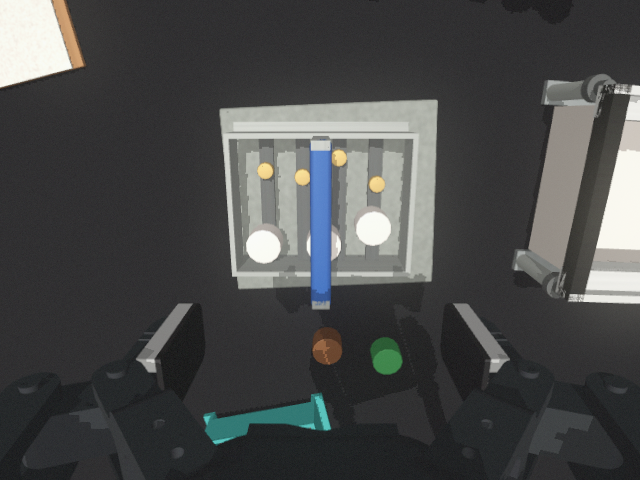

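The crop shows the grey sieve with its blue handle at (320,220), pellets at (265,171), (303,177), (339,158), (377,185) and slugs at (264,246), (324,244), (373,227). The turquoise one is below at (265,420). This is the right sieve, so I'll descend and grip.

{"api": "carry_out", "payload": {
  "moves": [
    [[0.001,-0.001,0.03,0,100],[0,0,0.035,0,100],[0,0,0.035,0,100],[0,0,0.025,0,100],[0,0,0.015,0,60],[0,0,0.002,0,40],[0,0,0,0,30],[0,0,0,0,25]]
  ]
}}

```text
time: 4.85
eef_pos: [515.8, 315.1, 115.7]
tcp_rot: [-3.141, -0.002, 0.1]
ft_force: [0.2, 0.9, -0.9]
finger_gap: 0.328
grip_force: 0.0
```

{"api": "carry_out", "payload": {
  "moves": [
    [[0,0,0,0,20],[0,0,0,0,15],[0,0,0,0,10],[0,0,0,0,0],[0,0,0,0,0],[0,0,0,0,0],[0,0,0,0,0]]
  ]
}}

```text
time: 5.55
eef_pos: [515.7, 315.1, 115.7]
tcp_rot: [3.141, -0.002, 0.101]
ft_force: [-1.0, -3.0, 6.5]
finger_gap: 0.149
grip_force: 59.4
```

{"api": "carry_out", "payload": {
  "moves": [
    [[0,0,-0.004,0,0],[0,0,-0.009,0,0],[0,0,-0.015,0,0],[0,0,-0.02,0,0],[0,0,-0.022,0,0],[0,0,-0.02,0,0],[0,0,-0.015,0,0],[0,0,-0.01,0,0]]
  ]
}}

```text
time: 6.35
eef_pos: [514.8, 315.5, 230.1]
tcp_rot: [-3.141, -0.0, 0.101]
ft_force: [1.4, 1.3, -6.7]
finger_gap: 0.152
grip_force: 58.7
```

{"api": "carry_out", "payload": {
  "moves": [
    [[0,0,-0.004,0,0],[0,0,0,0,0]]
  ]
}}

```text
time: 6.55
eef_pos: [514.8, 315.3, 233.2]
tcp_rot: [3.142, 0.0, 0.101]
ft_force: [0.4, -0.4, -6.4]
finger_gap: 0.152
grip_force: 58.7
```

{"api": "carry_out", "payload": {
  "moves": [
    [[0,0.005,0,0.7,0],[0.001,0.011,0,0.7,0],[0.001,0.017,0,0.7,0],[0.002,0.023,0,0.7,0],[0.002,0.027,0,0,0],[0.002,0.03,0,0,0],[0.003,0.03,0,0,0],[0.002,0.03,0,0,0]]
  ]
}}

```text
time: 7.35
eef_pos: [538.0, 140.5, 233.0]
tcp_rot: [3.14, 0.0, 0.05]
ft_force: [1.1, -0.4, -6.7]
finger_gap: 0.154
grip_force: 58.7
```

{"api": "carry_out", "payload": {
  "moves": [
    [[0.003,0.03,0,0,0],[0.002,0.03,0,0,0],[0.002,0.027,0,0,0],[0.002,0.023,0,0,0],[0.001,0.017,0,0,0],[0.001,0.011,0,0,0],[0,0.005,0,0,0],[0,0,0,0,0]]
  ]
}}

```text
time: 8.15
eef_pos: [556.3, 0.4, 233.2]
tcp_rot: [-3.141, 0.0, 0.05]
ft_force: [-0.1, 0.1, -6.0]
finger_gap: 0.155
grip_force: 58.7
```

```bash
python3 - <<'E'
from fit import *
for c in ["scene","wrist"]:
    s=state();print(s["eef_pos"],s["tcp_rot"],s["ft_force"])
    im,d=cams.camera(c);cv2.imwrite(f"pics/st_{c}.png",im);np.save(f"st_{c}.npy",d)
    hsv=cv2.cvtColor(im,cv2.COLOR_BGR2HSV)
    P=mask_pts(c,d,np.ones((480,640),bool)); r,cc=np.nonzero(d>0); col=hsv[r,cc]
    near=(abs(P[:,0]-555)<110)&(abs(P[:,1])<110)
    rim=P[near&(P[:,2]>163)&(P[:,2]<182)];rect(trim(rim),c+" rim")
    rect(trim(P[near&(P[:,2]>122)&(P[:,2]<135)]),c+" runner")
    top=P[(abs(P[:,0]-555)<100)&(abs(P[:,1])<160)&(P[:,2]>89)&(P[:,2]<102)]
    if len(top)>50: rect(trim(top),c+" station top")
E
```

```text
[5.56305282e+02 3.92829478e-01 2.33162262e+02] [-3.14148951e+00  4.14770684e-04  5.01888952e-02] [-0.1409741   0.05484206 -5.96027752]
scene rim 946 c [554.3   2.2] wh [120.4 151.6] a 1.87 z [163.4 168.  173.6]
scene runner 409 c [558.1   1.9] wh [126.2 149.6] a 2.26 z [125.8 131.  134.6]
scene station top 1174 c [555.4   1.1] wh [160.7 250.8] a 2.86 z [89.8 95.5 98.3]
[556.2705862    1.19380134 233.16001923] [-3.14089086e+00  4.45570741e-04  5.09273167e-02] [ 0.54710781  0.51406837 -6.19129101]
wrist rim 12668 c [563.4   2. ] wh [102.3 152.2] a 2.95 z [163.7 169.  171.6]
wrist runner 4669 c [564.1   3.5] wh [122.  150.3] a 0.08 z [129.1 130.6 134.2]
wrist station top 13204 c [5.595e+02 2.000e-01] wh [157.5 252. ] a 1.83 z [90.4 95.  96.4]
```

View pics/st_wrist.png

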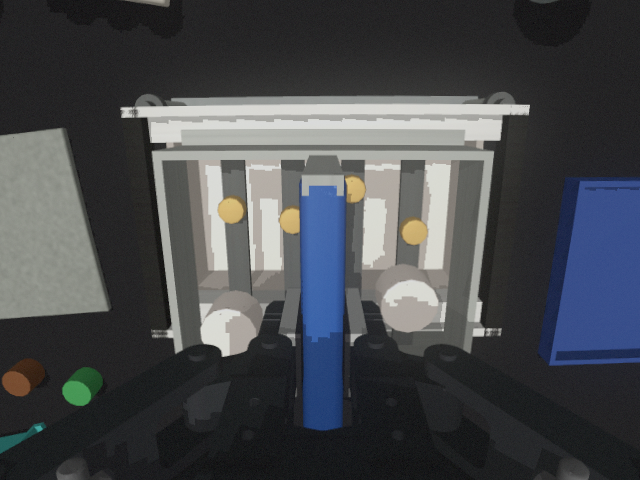

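All pellets and slugs are still in place (pellets at (231,210), (292,220), (352,190), (414,232)), and the sieve is centred over the rails. Now I'll lower it and feel for them.

{"api": "carry_out", "payload": {
  "moves": [
    [[0,0,0.003,0,0],[0,0,0.006,0,0],[0,0,0.008,0,0],[0,0,0.008,0,0],[0,0,0.005,0,0],[0,0,0.002,0,0],[0,0,0,0,0]]
  ]
}}

```text
time: 8.95
eef_pos: [556.4, 1.1, 200.8]
tcp_rot: [-3.142, 0.001, 0.052]
ft_force: [0.6, -0.7, -6.1]
finger_gap: 0.153
grip_force: 58.7
```

{"api": "carry_out", "payload": {
  "moves": [
    [[0,0,0.002,0,0],[0,0,0.002,0,0],[0,0,0.001,0,0],[0,0,0,0,0]]
  ]
}}

```text
time: 9.35
eef_pos: [556.5, 1.1, 196.2]
tcp_rot: [3.142, 0.0, 0.052]
ft_force: [-0.5, 0.3, -6.6]
finger_gap: 0.154
grip_force: 58.7
```

{"api": "carry_out", "payload": {
  "moves": [
    [[0,0,0.001,0,0],[0,0,0.001,0,0],[0,0,0,0,0]]
  ]
}}

```text
time: 9.65
eef_pos: [556.5, 1.1, 194.2]
tcp_rot: [3.142, 0.0, 0.052]
ft_force: [-0.4, -0.7, -6.3]
finger_gap: 0.15
grip_force: 58.7
```

{"api": "carry_out", "payload": {
  "moves": [
    [[0,0,0.001,0,0],[0,0,0,0,0]]
  ]
}}

```text
time: 9.85
eef_pos: [556.5, 1.1, 193.2]
tcp_rot: [3.142, 0.0, 0.052]
ft_force: [-0.5, 0.6, -6.3]
finger_gap: 0.151
grip_force: 58.7
```

{"api": "carry_out", "payload": {
  "moves": [
    [[0,0,0.001,0,0],[0,0,0,0,0]]
  ]
}}

```text
time: 10.05
eef_pos: [556.6, 1.0, 192.4]
tcp_rot: [3.141, -0.0, 0.052]
ft_force: [-0.8, -0.0, -3.7]
finger_gap: 0.149
grip_force: 59.0
```

{"api": "carry_out", "payload": {
  "moves": [
    [[0,0,0.001,0,0],[0,0,0,0,0]]
  ]
}}

```text
time: 10.25
eef_pos: [556.6, 1.1, 191.9]
tcp_rot: [3.141, -0.0, 0.052]
ft_force: [-1.6, -0.9, -0.9]
finger_gap: 0.153
grip_force: 59.5
```

Contact came at TCP z≈192.7, so the rails are at about 85 mm. I'll press slightly more and start shaking at moderate amplitude.

{"api": "carry_out", "payload": {
  "moves": [
    [[0,0,0.001,0,0],[0,0.01,0,0,0],[0,-0.02,0,0,0],[0,0.02,0,0,0],[0,-0.02,0,0,0],[0,0.02,0,0,0],[0,-0.01,0,0,0],[0,0,0,0,0]]
  ]
}}

```text
time: 11.05
eef_pos: [558.2, 0.2, 191.5]
tcp_rot: [3.139, -0.004, 0.052]
ft_force: [0.9, -3.2, 1.9]
finger_gap: 0.15
grip_force: 60.9
```

```bash
cat > look.py <<'E'
import sys
from fit import *
s=state();print(s["eef_pos"].round(1),s["tcp_rot"].round(4),s["ft_force"].round(1))
im,d=cams.camera("wrist");cv2.imwrite(sys.argv[1],im)
for t in ["pellet0_center","slug0_center"]:
    for q in cams.find_in("wrist",t): print(t,round(q["score"],2),np.round(q["pixel"]),pts("wrist",d,q["pixel"]).round())
hsv=cv2.cvtColor(im,cv2.COLOR_BGR2HSV)
m=cv2.inRange(hsv,(15,90,90),(32,255,255));n,_,st,ce=cv2.connectedComponentsWithStats(m)
for k in range(1,n):
    if st[k,4]>15:
        o=pts("wrist",d,ce[k]); print("yellow",ce[k].round(),st[k,4],o.round())
E
python3 look.py pics/s1.png
```

```text
[5.582e+02 2.000e-01 1.915e+02] [ 3.1391 -0.0042  0.0517] [ 0.9 -3.2  1.9]
slug0_center 0.85 [388. 287.] [[552. -33. 125.]]
slug0_center 0.64 [ 52. 409.] [[374. 230.  18.]]
slug0_center 0.62 [  6. 400.] [[372. 280.   9.]]
slug0_center 0.55 [606. 305.] [[ 494. -243.    7.]]
yellow [379. 166.] 221 [[599. -39.  13.]]
yellow [266. 185.] 510 [[581.  42.  14.]]
```

View pics/s1.png

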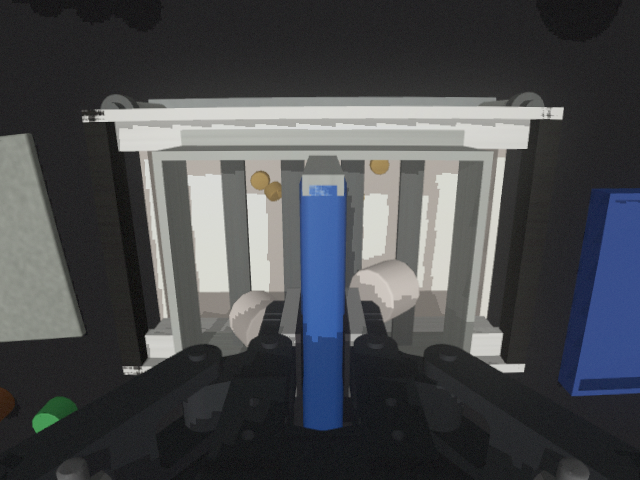

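Three pellets are in the pan: (260,180), (274,190) and (379,166). The fourth is hidden. I'll check the other two cameras.

```bash
cat > y.py <<'E'
import sys
from fit import *
tiles=[]
for c in ["scene","side"]:
    im,d=cams.camera(c)
    hsv=cv2.cvtColor(im,cv2.COLOR_BGR2HSV)
    m=cv2.inRange(hsv,(14,80,70),(34,255,255));n,_,st,ce=cv2.connectedComponentsWithStats(m)
    for k in range(1,n):
        o=pts(c,d,ce[k])[0]
        if st[k,4]>3 and abs(o[0]-555)<120 and abs(o[1])<160: print(c,ce[k].round(),st[k,4],o.round())
    x,y=(235,200) if c=="scene" else (240,200)
    tiles.append(cv2.resize(im[y:y+130,x:x+150],(400,347),interpolation=cv2.INTER_CUBIC))
cv2.imwrite(sys.argv[1],np.hstack(tiles))
E
python3 y.py pics/y1.png
```

```text
side [285. 272.] 23 [599. -31.  14.]
side [294. 276.] 20 [575. -17.  14.]
side [290. 288.] 12 [577.  42.  18.]
```

View pics/y1.png

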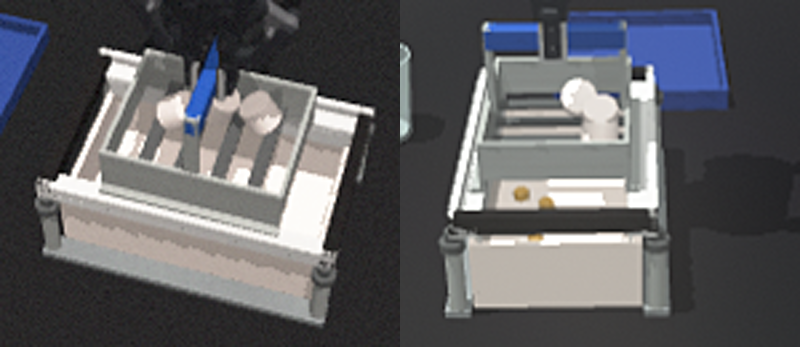

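The side view shows pellets at (599,-31), (575,-17) and (577,42), all at z≈14, and the wrist view shows two touching near (581,42). That makes four distinct pellets in the pan. I'll lift away gently.

{"api": "carry_out", "payload": {
  "moves": [
    [[0,0,-0.002,0,0],[0,0,-0.004,0,0],[0,0,-0.008,0,0],[0,0,-0.011,0,0],[0,0,-0.01,0,0],[0,0,-0.006,0,0],[0,0,-0.002,0,0],[0,0,0,0,0]]
  ]
}}

```text
time: 12.1
eef_pos: [556.6, 1.1, 233.7]
tcp_rot: [3.141, -0.001, 0.052]
ft_force: [0.5, 0.7, -6.0]
finger_gap: 0.147
grip_force: 59.8
```

```bash
python3 look.py pics/s2.png; python3 - <<'E'
from fit import *
for c in ["wrist","scene"]:
    im,d=cams.camera(c)
    hsv=cv2.cvtColor(im,cv2.COLOR_BGR2HSV)
    P=mask_pts(c,d,np.ones((480,640),bool)); r,cc=np.nonzero(d>0); col=hsv[r,cc]
    blue=(col[:,0]>105)&(col[:,0]<128)&(col[:,1]>120)
    m=blue&(abs(P[:,0]-507)<130)&(abs(P[:,1]+312)<140)
    rect(trim(P[m&(P[:,2]>17)&(P[:,2]<28)]),c+" tray rim")
    rect(trim(P[m&(P[:,2]>2)&(P[:,2]<10)]),c+" tray floor")
    rim=P[(abs(P[:,0]-555)<110)&(abs(P[:,1])<110)&(P[:,2]>160)&(P[:,2]<180)];rect(trim(rim),c+" sieve rim")
    np.save(c+"_t.npy",P[m])
E
```

```text
[556.6   1.1 233.7] [ 3.1414e+00 -7.0000e-04  5.1600e-02] [ 0.5  0.7 -6. ]
pellet0_center 0.59 [389. 284.] [[551. -32. 166.]]
slug0_center 0.94 [ 84. 386.] [[369. 223.  24.]]
slug0_center 0.8 [388. 285.] [[551. -31. 166.]]
slug0_center 0.79 [ 22. 377.] [[373. 286.  23.]]
slug0_center 0.27 [270. 169.] [[584.  46.  13.]]
yellow [374. 162.] 54 [[595. -39.  14.]]
yellow [271. 173.] 296 [[581.  45.  14.]]
wrist tray rim 2541 c [ 505.  -258.5] wh [177.6  88.4] a 4.33 z [17.5 21.6 23.2]
wrist tray floor 11611 c [ 504.9 -263.3] wh [166.7  96.8] a 3.78 z [4.4 6.  7.8]
wrist sieve rim 11079 c [565.7   1.7] wh [102.1 152.4] a 0.56 z [160.7 169.3 171.2]
scene tray rim 651 c [ 506.6 -313. ] wh [179.1 199.4] a 3.04 z [17.4 21.8 25.5]
scene tray floor 2970 c [ 508.2 -310.2] wh [176.4 192. ] a 0.76 z [3.7 7.  9.6]
scene sieve rim 958 c [553.7   2.8] wh [120.7 151.2] a 2.72 z [160.4 167.5 172.8]
```

{"api": "carry_out", "payload": {
  "moves": [
    [[-0.001,0.005,0,0,0],[-0.002,0.011,0,0,0],[-0.004,0.017,0,0,0],[-0.005,0.023,0,0,0],[-0.006,0.027,0,0,0],[-0.006,0.03,0,0,0],[-0.006,0.03,0,0,0],[-0.006,0.03,0,0,0]]
  ]
}}

```text
time: 13.15
eef_pos: [528.8, -175.6, 233.3]
tcp_rot: [3.141, 0.0, 0.051]
ft_force: [-0.2, -1.4, -5.4]
finger_gap: 0.152
grip_force: 59.8
```

{"api": "carry_out", "payload": {
  "moves": [
    [[-0.006,0.03,0,0,0],[-0.006,0.028,0,0,0],[-0.006,0.026,0,0,0],[-0.005,0.022,0,0,0],[-0.003,0.016,0,0,0],[-0.002,0.01,0,0,0],[-0.001,0.005,0,0,0],[0,0,0,0,0]]
  ]
}}

```text
time: 13.95
eef_pos: [507.6, -312.0, 233.2]
tcp_rot: [-3.141, 0.0, 0.051]
ft_force: [0.4, 0.2, -4.7]
finger_gap: 0.152
grip_force: 59.8
```

```bash
python3 look.py pics/t.png|head -1; python3 - <<'E'
from fit import *
for c in ["scene","wrist","side"]:
    im,d=cams.camera(c)
    if c=="wrist": im0=im
    hsv=cv2.cvtColor(im,cv2.COLOR_BGR2HSV)
    m=cv2.inRange(hsv,(14,80,70),(34,255,255));n,_,st,ce=cv2.connectedComponentsWithStats(m)
    for k in range(1,n):
        o=pts(c,d,ce[k])[0]
        if st[k,4]>3 and abs(o[0]-540)<150 and -450<o[1]<160: print(c,"yellow",ce[k].round(),st[k,4],o.round())
    P=mask_pts(c,d,np.ones((480,640),bool)); r,cc=np.nonzero(d>0); col=hsv[r,cc]
    blue=(col[:,0]>105)&(col[:,0]<128)&(col[:,1]>120)
    q=(abs(P[:,0]-507)<130)&(abs(P[:,1]+312)<140)
    for nm,mm in [("tray rim",q&blue&(P[:,2]>17)&(P[:,2]<28)),("sieve rim",q&(P[:,2]>160)&(P[:,2]<180)),("handle",q&blue&(P[:,2]>215))]:
        if mm.sum()>20: rect(trim(P[mm]),c+" "+nm)
    if c=="scene": a=cv2.resize(im[180:340,150:380],(460,320))
    if c=="side": b=cv2.resize(im[190:350,220:390],(340,320))
cv2.imwrite("pics/tt.png",np.hstack([a,b]))
E
```

```text
[ 507.6 -312.   233.2] [-3.1413e+00  1.0000e-04  5.1200e-02] [ 0.4  0.2 -4.7]
scene tray rim 539 c [ 507.6 -312.8] wh [178.6 198.3] a 3.69 z [17.4 21.9 25.5]
scene sieve rim 871 c [ 505.7 -309.2] wh [121.5 152.6] a 2.19 z [160.5 166.7 173.8]
scene handle 170 c [ 508.3 -305.4] wh [105.3  19.2] a 3.56 z [221.1 234.6 238.3]
wrist yellow [ 3. 79.] 100 [599. -46.  13.]
wrist tray rim 1803 c [ 508.7 -314.2] wh [174.  196.2] a 3.49 z [17.8 22.  23.4]
wrist sieve rim 11358 c [ 517.2 -310.3] wh [102.6 152.5] a 0.48 z [160.7 169.8 171.8]
wrist handle 9422 c [ 518.6 -310.4] wh [84.2 13.8] a 3.05 z [233.8 235.6 236.8]
side yellow [285. 272.] 23 [600. -36.  11.]
side yellow [294. 276.] 19 [575. -17.  15.]
side yellow [290. 288.] 12 [578.  37.  16.]
side tray rim 197 c [ 509.  -312.3] wh [175.  203.5] a 3.51 z [17.6 20.3 22.3]
side sieve rim 446 c [ 505.  -309.5] wh [117.7 159.5] a 0.63 z [160.4 165.1 170.9]
side handle 217 c [ 507.3 -304.7] wh [105.8  14.4] a 0.1 z [217.5 227.  235.8]
```

View pics/tt.png

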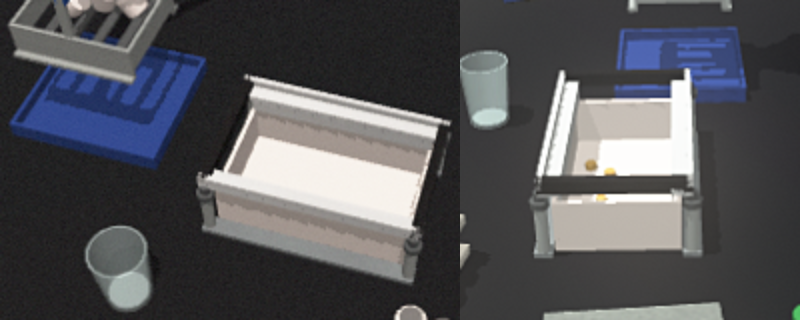

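```bash
python3 - <<'E'
import cv2,numpy as np
a=cv2.imread("pics/s2.png");b=cv2.imread("pics/t.png")
A=cv2.resize(a[120:250,200:420],(440,260),interpolation=cv2.INTER_CUBIC)
cv2.imwrite("pics/m.png",np.hstack([cv2.copyMakeBorder(A,0,140,0,0,cv2.BORDER_CONSTANT),cv2.resize(b[130:400,130:480],(350,400))[:400]]))
E
```

```text
(no output)
```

View pics/m.png

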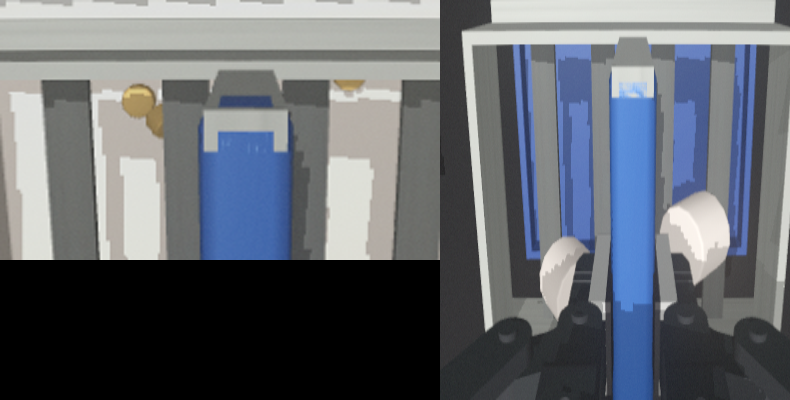

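The two touching pellets show at (138,100) and (158,120) with one more at (350,80), and the side view shows the fourth. The slugs are still in the sieve, and it's centred over the tray. I'll lower it now.

{"api": "carry_out", "payload": {
  "moves": [
    [[0,0,0.004,0,0],[0,0,0.009,0,0],[0,0,0.015,0,0],[0,0,0.02,0,0],[0,0,0.02,0,0],[0,0,0.018,0,0],[0,0,0.013,0,0],[0,0,0.008,0,0]]
  ]
}}

```text
time: 15.05
eef_pos: [507.1, -311.3, 124.6]
tcp_rot: [-3.14, 0.002, 0.052]
ft_force: [-1.1, -0.4, -5.5]
finger_gap: 0.15
grip_force: 59.8
```

{"api": "carry_out", "payload": {
  "moves": [
    [[0,0,0.004,0,0],[0,0,0.003,0,0],[0,0,0.002,0,0],[0,0,0,0,0]]
  ]
}}

```text
time: 15.45
eef_pos: [507.9, -312.0, 117.6]
tcp_rot: [3.141, -0.001, 0.052]
ft_force: [-0.3, 0.7, -5.3]
finger_gap: 0.149
grip_force: 59.8
```

{"api": "carry_out", "payload": {
  "moves": [
    [[0,0,0.001,0,0],[0,0,0.001,0,0],[0,0,0,0,0]]
  ]
}}

```text
time: 15.75
eef_pos: [507.6, -311.8, 115.4]
tcp_rot: [3.141, -0.0, 0.052]
ft_force: [-0.1, 0.1, -5.4]
finger_gap: 0.153
grip_force: 59.8
```

{"api": "carry_out", "payload": {
  "moves": [
    [[0,0,0.001,0,0],[0,0,0,0,0]]
  ]
}}

```text
time: 15.95
eef_pos: [507.6, -311.8, 114.2]
tcp_rot: [3.142, 0.0, 0.052]
ft_force: [-0.1, 0.3, -6.4]
finger_gap: 0.154
grip_force: 59.8
```

{"api": "carry_out", "payload": {
  "moves": [
    [[0,0,0.0005,0,0],[0,0,0,0,0]]
  ]
}}

```text
time: 16.15
eef_pos: [507.7, -311.9, 113.8]
tcp_rot: [3.141, -0.0, 0.052]
ft_force: [-0.6, -0.8, -5.3]
finger_gap: 0.153
grip_force: 59.9
```

{"api": "carry_out", "payload": {
  "moves": [
    [[0,0,0.0005,0,0],[0,0,0,0,0]]
  ]
}}

```text
time: 16.35
eef_pos: [507.6, -311.9, 113.8]
tcp_rot: [3.141, -0.0, 0.052]
ft_force: [-0.6, 0.2, -1.8]
finger_gap: 0.157
grip_force: 60.4
```

{"api": "carry_out", "payload": {
  "moves": [
    [[0,0,0.0005,0,0],[0,0,0,0,0]]
  ]
}}

```text
time: 16.55
eef_pos: [507.6, -311.9, 113.7]
tcp_rot: [3.141, -0.0, 0.052]
ft_force: [-3.0, 0.8, 3.6]
finger_gap: 0.15
grip_force: 61.2
```

{"api": "carry_out", "payload": {
  "moves": [
    [[0,0,0,0,22],[0,0,0,0,30],[0,0,0,0,50],[0,0,0,0,80],[0,0,0,0,100],[0,0,0,0,100],[0,0,0,0,100]]
  ]
}}

```text
time: 17.25
eef_pos: [507.7, -311.9, 112.8]
tcp_rot: [3.142, 0.0, 0.052]
ft_force: [0.2, -0.5, -0.2]
finger_gap: 1.0
grip_force: 0.0
```

{"api": "carry_out", "payload": {
  "moves": [
    [[0,0,-0.008,0,100],[0,0,-0.015,0,100],[0,0,-0.025,0,100],[0,0,-0.03,0,100],[0,0,-0.03,0,100],[0,0,-0.02,0,100],[0,0,0,0,100]]
  ]
}}

```text
time: 17.95
eef_pos: [509.2, -313.0, 244.9]
tcp_rot: [3.136, -0.006, 0.052]
ft_force: [1.8, 0.1, 0.3]
finger_gap: 0.999
grip_force: 0.0
```

```bash
python3 look.py pics/f.png; python3 - <<'E'
from fit import *
im,d=cams.camera("side")
for t in ["rack","beaker","bottle"]:
    for r in cams.regions_of("side",t)[:1]: print(t,np.median(mask_pts("side",d,r["pixels"]),0).round())
im,d=cams.camera("wrist")
P=mask_pts("wrist",d,np.ones((480,640),bool)); q=(abs(P[:,0]-507)<110)&(abs(P[:,1]+312)<110)
rect(trim(P[q&(P[:,2]>45)&(P[:,2]<56)]),"rim"); rect(trim(P[q&(P[:,2]>111)&(P[:,2]<122)]),"handle")
E
```

```text
[ 509.2 -313.   244.9] [ 3.1363 -0.006   0.0517] [1.8 0.1 0.3]
pellet0_center 0.53 [ 50. 136.] [[ 560. -123.   82.]]
slug0_center 0.68 [359. 230.] [[ 493. -342.   42.]]
yellow [ 6. 84.] 194 [[595. -42.  10.]]
rack [559.  41.  46.]
beaker [ 748. -140.   58.]
rim 4599 c [ 506.9 -312.3] wh [118.  151.9] a 2.91 z [45.5 50.9 52.6]
handle 3694 c [ 507.4 -312.3] wh [112.   13.6] a 2.6 z [114.1 116.2 117.5]
```

View pics/f.png

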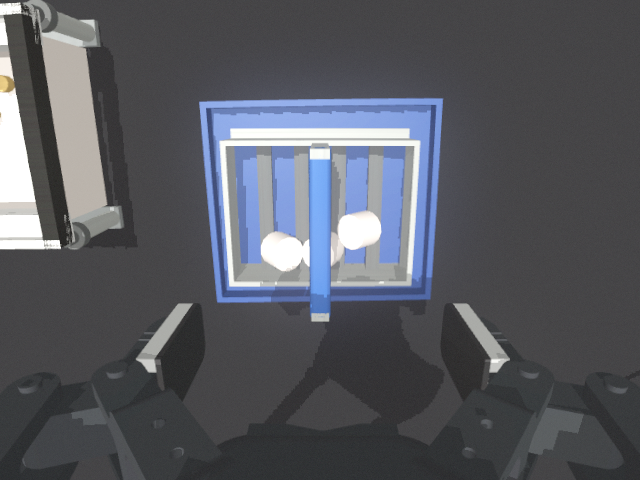

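The sieve stands level inside the tray with its three slugs at (282,251), (323,250) and (359,230), and no pellets are left in it. I'm handing in.

```bash
python3 -c "
from cell import robot
print(robot.hand_in())"
```

```text
the job is handed in; nothing more can be done
None
```

The job is handed in at about 18 s: I count all four pellets in the pan across the wrist and side views, and the sieve with its three slugs sits level in the blue tray, released. The arm stayed clear of the rack, beaker and bottle, but only the beaker was re-measured afterwards (unmoved).

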